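Turn the drying tile with the spatula

ROBOT

A 6-joint arm with a two-finger parallel gripper is mounted at the origin on the work surface. World frame = base frame: x ahead of the robot, y to its left, z up, the work surface at z = 0. Lengths are in m, angles in rad, forces in N, time in s.
With the tool pointing down it reaches from about 0.375 to 0.9 m from the base axis. Payload 3.1 kg.
Tool frame: the origin (TCP) lies at the very end of the fingers, on their centre line; the grasp point (between the pads) lies 19 mm behind it (grip_depth is the distance from the TCP to the grasp point, in m); z points along the fingers, y is the line along which they close (so a half turn about z gives the same grasp; the last joint's range is limited). The gripper opens to 85 mm and grips with 20 to 120 N. Pads are 22 mm wide; open, the fingers measure 114 mm over their backs; the gripper's body (76 mm by 85 mm) begins 54 mm behind the grasp point. The pads swing forward as they close: fully open they stand 13 mm farther back than shut.
Start: joints at [-1.339, 0.527, 1.433, -0, 1.181, -0.178], TCP at [0.25, -0.573, 0.231] pointing down, gripper open.
Joint ranges: [-3.08, 3.08], [-0.75, 2.2], [0.22, 2.44], [-1.43, 4.57], [0, 2.65], [-2.85, 2.85]. Speed limits (rad/s): [2.79, 2.79, 3.14, 3.14, 3.14, 3.14].

INTERFACE

Orientations are given as a unit quaternion [x, y, z, w].
In Python, from station import * gives the robot as it stands.
- The arm moves only by the tool apply_moves, never from a script. Its argument "plan" is a list of rows, each a list of 7 numbers: the shift along the tool's x, y, z in m, then the turn, a rotation vector about the tool's x, y, z in rad, then the gripper command: -1 is fully open, 1 is shut, values between are in proportion. In form: [[dx, dy, dz, wx, wy, wz, jaw], ...]. A call has 1 to 8 rows; each row shifts and turns the commanded pose from where the row before left it, along the tool's axes as they then stand; what a row does not reach is not made up. A row lasts 1/8 s, in which the tool goes at most 62.5 mm and 10.7 degrees, less where a joint would pass 70% of its speed; a pose out of reach is approached as far as the arm can. A call is refused whole if a number of a shift passes 0.0625 or a number of a turn 0.188, either way. A call with a gripper value outside its range is refused whole. The fingers move at their own pace and stop on an object; "force" is the grip in N (left out, the last holds). Time passes only in rows, so rows that do not move let the fingers close. It gives the time, the measured TCP pose, the force, the opening and the grip force at its end, in the units of the state.
- sense(): the state, without advancing time (a new reading comes with each control period).
- snapshot(name): name is "side" or "top"; returns the picture (400x640x3 uint8, red, green, blue); there is no depth.
- calibration(name): a dict with "camera_matrix" (3x3 intrinsics, pixels), "R" (3x3) and "t" (3): a world point X has camera coordinates R X + t. Camera axes: x right, y down, z forward; pixel columns grow to the right and rows downward; lengths in m; the calibration is good to about 2 mm. A picture is of the moment at which its call begins. calibration takes no time and is no camera call.
- sign_off(): hands the job in; it is judged then, once.
The state is a dict: "t": time; "q": joint angles; "qd": joint speeds; "tau": joint torques, N m; "tcp_pos": TCP position; "tool_rot": TCP orientation; "force": force on the tool from outside, world axes, zero at the start; "ft_torque": the same for the moment, N m; "finger_gap": opening from 0.0 (shut) to 1.0 (fully open); "gripper_force": force on a finger pad.
Only numpy, scipy, OpenCV 4.12 (cv2) and the standard library are available. Lean on these libraries where they do the work, as an engineer would, in place of code of your own. Each camera call takes 0.05 s, during which the arm holds its last target. There are 200 camera calls.

TASK

The clay tile on the plaster drying board lies face down: slide the blade of the spatula under it and turn it over with a quick turn of the wrist, so that it ends flat and wholly on the board with its bevelled face up. The old blade is a little bent, so feel for the plaster and press only lightly, since plaster gouges and tile edges chip; keep the tile low over the board and off your fingers. Then lay the spatula back on its wooden rest as you found it, and leave the other things alone.

Things in the scene. Friction and masses are not known exactly. Their poses are not given: they have to be found in the camera images.
- board_top (a point): middle of the top of the fixed drying board, a white plaster slab in a flush wooden frame, 240 mm deep (x) by 420 wide (y) by 45 high; x points to the back. A rail across the back stands 22 mm above the plaster, its inner face at x = +100 mm. A tool that presses on the plaster with more than 7 N gouges it
- tile_center (a point): centre of the loose clay tile, 100 x 100 x 12 mm, 0.15 to 0.26 kg; z points out of its back, which has four dark grooves along x and now faces up. Its face, underneath, has bevelled edges 6 mm wide, 2.5 high: a wedge-shaped gap round its foot. It slides on the plaster (friction about 0.9; steel on clay or plaster 0.6) until the back rail stops it. It chips under a push of 12 N
- handle_grip (a point): where to hold the spatula, on the handle's axis; x runs towards the blade, z up. The black rubber handle is an octagonal bar 24 mm across flats (flats up, down, sideways and at 45 degrees), from 95 mm behind this point to 30 before it. A cranked steel neck leads down to the rear edge of the blade, 80 mm before and 55 mm below this point (under side). 0.17 kg, balancing 40 mm before this point
- rest: fixed wooden spatula rest, origin at the centre of its under side: base board 300 (x) x 100 x 10 mm, saddle at x -140 to -110 mm, top 53 mm high, notch 44 mm wide between cheeks 12 mm higher. As found, the spatula points along x, the blade's rear edge on the base, the handle's rear in the notch, its axis level, 65 mm above the table, handle_grip near x = -50 mm
- tile: the tile itself, origin at the centre of its bevelled face
- spatula: the whole spatula, origin 135 mm before and 55 mm below handle_grip, same axes. Its flat steel blade is 100 mm long, 80 wide and 2 thick; straight, it would lie parallel to the handle, but it is bent up at its rear edge by 0 to 0.15 rad, so its front edge stands 0 to 15 mm higher than straight: different each time, not measured. It does not give under a light load
- board: the drying board itself, origin at the centre of its under side
- cup: bystander: dark clay cone-shaped cup with round studs, 94 mm across the foot, 115 mm high, origin at the centre of its foot
- jar: bystander: green plastic cup, 84 mm across, 100 mm high, beside the work
- prop: bystander: grey square kiln post, 38 x 38 x 100 mm, beside the work
There are look-alikes about, which are no part of the job. Leave any pink or white look-alike of the tile alone.

How it is judged:
On the way, in this order (a step that is already met when the one before it is completed fails the run):
1. the blade lies well under the still face-down tile and bears on it (x of tile_center in the frame of handle_grip between 0.085 and 0.185 m and y of tile_center in the frame of handle_grip between -0.05 and 0.05 m and z of tile_center in the frame of handle_grip above -0.053 m and contact force between spatula and tile above 0.3 N and angle between tile_center's own z axis and vertical below 0.35 rad), for 0.1 s.
2. the tile, leaning on the blade at more than 35 degrees, is being turned up quickly (the spatula turns faster than 0.6 rad/s) (angle between tile_center's own z axis and vertical above 0.6 rad and contact force between spatula and tile above 0.05 N and contact force between the fingers and spatula above 1 N and angular speed of spatula above 0.6 rad/s), for 0.02 s.
3. the tile lies turned over (angle between tile_center's own z axis and vertical above 3 rad and linear speed of tile below 0.02 m/s), for 0.2 s.
At the end, for the whole second after the job is handed in: the tile lies flat, bevelled face up, wholly on the board (centre within 165 mm of its middle sideways, not over the front), at rest; the spatula lies released and level on its rest, handle in the saddle, within 30 mm lengthways and 20 mm sideways of the middle place, pointing along it (angle between tile_center's own z axis and vertical above 3.08 rad and z of tile_center in the frame of board_top between 0.003 and 0.009 m and y of tile_center in the frame of board_top between -0.165 and 0.165 m and x of tile_center in the frame of board_top above -0.075 m and linear speed of each of tile, spatula below 0.01 m/s and x of handle_grip in the frame of rest between -0.08 and -0.02 m and y of handle_grip in the frame of rest between -0.02 and 0.02 m and z of handle_grip in the frame of rest between 0.055 and 0.08 m and angle between the x axis of spatula and the x axis of rest, either way round below 0.15 rad and angle between handle_grip's own z axis and vertical below 0.15 rad); the robot touches nothing.
It fails at once if the fingers or the arm touch the tile (contact force between any of the fingers, the arm and tile above 0.3 N).
It fails at once if the spatula presses on the tile with more than 12 N (contact force between spatula and tile above 12 N).
It fails at once if the spatula presses on the board with more than 7 N (contact force between spatula and board above 7 N).
It fails at once if the tile's centre is raised more than 110 mm above the board (z of tile_center in the frame of board_top above 0.11 m).
It fails at once if the cup, the jar or the kiln post is moved more than 15 mm (distance of any of cup, jar, prop from where it was at the start of the episode above 0.015 m).
It also fails if it takes over 72 s, if anything falls off the work surface, if the arm or the gripper's body presses on something with over 40 N, if the wrist force passes 120 N, or if a joint passes its speed limit or range.

## Working session

There is one attempt and no reset: what is moved stays moved. The work goes in short steps, Python scripts to look and compute and a tool call to move; the robot and the scene stay as the last step left them, time stands still between calls to the robot, and variables do not carry over. Pictures are saved under pics/ and viewed, at most 13 in all, crops included, and the job is handed in when it is done.

Besides the shell and the picture viewer there is one more tool, called after "Request:" by a JSON object that holds its "fn" and its "kwargs". apply_moves: Moves the arm, as the interface text tells. Its arguments: {"type":"object","properties":{"plan":{"type":"array"},"force":{"type":"number"}},"required":["plan"]}

```bash
ls; mkdir -p pics
python3 - <<'E'
from station import *
import cv2
for n in("side","top"):
    im=snapshot(n); cv2.imwrite(f"pics/{n}0.png",im[:,:,::-1]); c=calibration(n); print(n,c)
print(sense())
E
```

```text
pics
side {'camera_matrix': array([[519.20458797,   0.        , 318.18091597],
       [  0.        , 519.20458797, 199.10593443],
       [  0.        ,   0.        ,   1.        ]]), 'R': array([[-9.97194279e-01, -7.48515996e-02,  8.98543858e-04],
       [-4.14040615e-02,  5.41516995e-01, -8.39669606e-01],
       [ 6.23640364e-02, -8.37350931e-01, -5.43096810e-01]]), 't': array([0.55531285, 0.08801785, 1.83664335])}
top {'camera_matrix': array([[498.16251898,   0.        , 324.71845335],
       [  0.        , 498.16251898, 195.9051954 ],
       [  0.        ,   0.        ,   1.        ]]), 'R': array([[ 0.02667417, -0.99956443,  0.01262729],
       [-0.99802583, -0.02734734, -0.05653815],
       [ 0.05685885, -0.01109426, -0.99832058]]), 't': array([-0.03412765,  0.55342183,  1.60073019])}
{'t': 0.1, 'q': array([-1.33848676e+00,  5.28418417e-01,  1.43375759e+00,  1.27805432e-05,
        1.18144664e+00, -1.78532735e-01]), 'qd': array([ 0.00032187, -0.00245277, -0.00307747, -0.00067344,  0.00157771,
       -0.00097911]), 'tau': array([ 5.16048772e-05, -4.43302846e+01, -1.78586698e+01, -1.41409664e-04,
        3.94032351e-03, -1.64496180e-05]), 'tcp_pos': array([ 0.24947335, -0.57234412,  0.23040899]), 'tool_rot': array([ 9.78975157e-01,  2.03976988e-01, -2.13810421e-05, -1.01479147e-03]), 'force': array([-0.38421368,  0.07778086,  0.08732459]), 'ft_torque': array([-0.01113787, -0.01947249, -0.03026082]), 'gripper_force': 0.0, 'finger_gap': 1.0002008316125093}
```

View pics/side0.png

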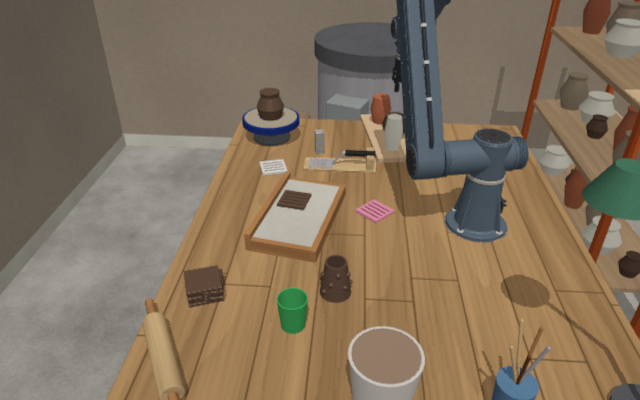

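View pics/top0.png

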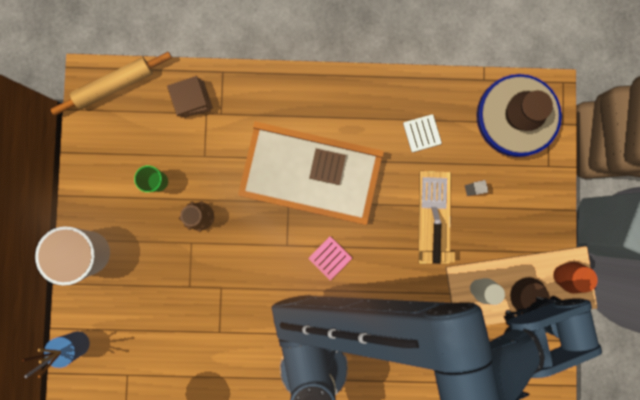

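The tile on the board is at top (328,166) / side (294,200). Look-alikes are the pink tile at top (330,257), the white one at (422,132) and the brown stack at (188,96). The spatula is at (436,225) on its rest; the kiln post is at (477,188). I choose the brown one on the plaster and check it in a crop.

Run:
```python
import cv2
im=cv2.imread("pics/top0.png")
c=cv2.resize(im[115:270,235:465],None,fx=3.4,fy=3.4,interpolation=cv2.INTER_CUBIC)
cv2.imwrite("pics/crop1.png",c)
im=cv2.imread("pics/side0.png")
c=cv2.resize(im[115:265,235:395],None,fx=4,fy=4,interpolation=cv2.INTER_CUBIC)
cv2.imwrite("pics/crop2.png",c)
```

```text
(no output)
```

View pics/crop1.png

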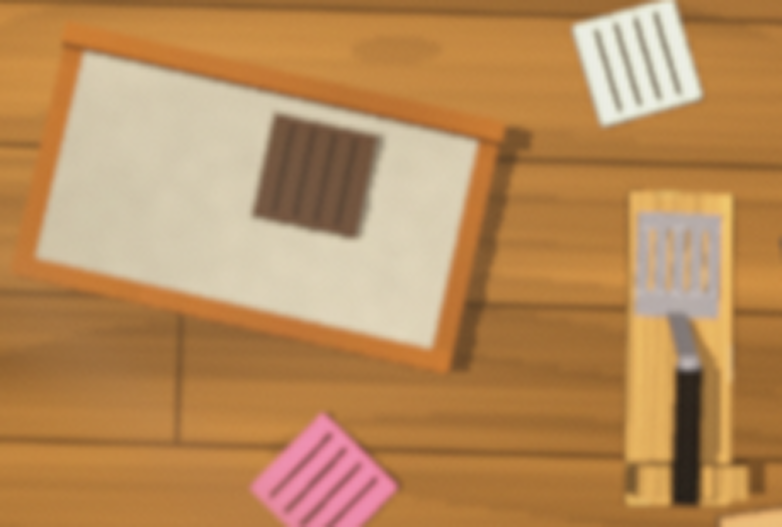

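View pics/crop2.png

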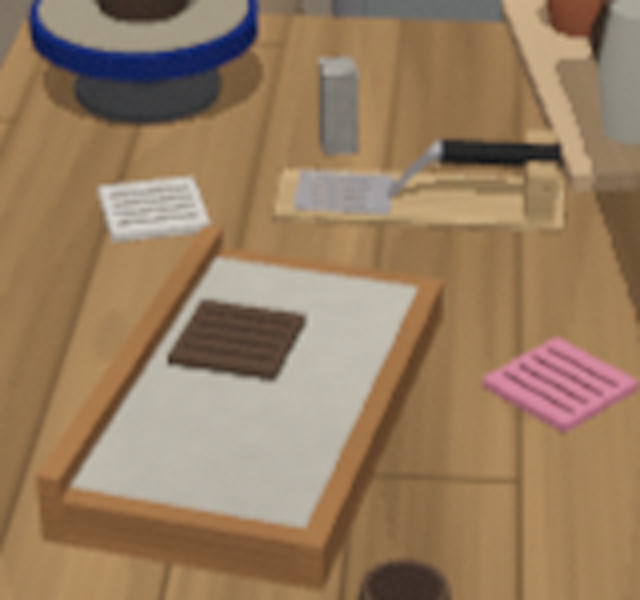

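The crop confirms the choice: a brown tile with four grooves, centred at crop (317,175), close to the rail. The spatula handle runs from (688,368) to (686,503) and its blade from rows 212 to 315.

```bash
cat > h.py <<'E'
import numpy as np
from station import *
from scipy.spatial.transform import Rotation as Ro
def ray(n,px,z):
    c=calibration(n);d=c["R"].T@np.linalg.inv(c["camera_matrix"])@[px[0],px[1],1];o=-c["R"].T@c["t"]
    return o+d*(z-o[2])/d[2]
def proj(n,X):
    c=calibration(n);p=c["camera_matrix"]@(c["R"]@np.asarray(X)+c["t"]);return p[:2]/p[2]
E
python3 - <<'E'
from h import *
np.set_printoptions(precision=4,suppress=True)
T=lambda x,y,z:ray("top",(235+(x)/3.4,115+y/3.4),z)
S=lambda x,y,z:ray("side",(235+x/4,115+y/4),z)
def sh(l,P):
    print(l);[print("  ",p) for p in P]
sh("board front L,R",[T(15,272,.045),T(452,371,.045)])
sh("rail L,R back top",[T(65,25,.067),T(505,127,.067)])
sh("side: front R corner, front L, railback R",[S(442,285,.045),S(322,550,.045),S(220,235,.067),S(42,480,.067)])
t=[T(*p,.057) for p in((275,113),(383,136),(358,238),(252,215))];sh("tile",t);print(np.mean(t,0))
t=[S(*p,.057) for p in((203,300),(305,315),(272,380),(170,363))];sh("tile side",t);print(np.mean(t,0))
sh("handle front, rear",[T(688,366,.077),T(686,503,.077)])
sh("handle side front, rear",[S(441,150,.067),S(560,150,.067)])
sh("blade top",[T(637,212,.012),T(720,212,.012),T(718,317,.012),T(637,317,.012)])
sh("rest",[T(628,192,.01),T(733,192,.01),T(625,505,.01)])
sh("rest side",[S(287,168,.01),S(275,215,.01),S(565,228,.01),])
sh("prop top",[T(815,245,.1),S(340,60,.1)])
E
```

```text
board front L,R
   [0.5479 0.2524 0.045 ]
   [ 0.4664 -0.1586  0.045 ]
rail L,R back top
   [0.7781 0.2109 0.067 ]
   [ 0.6942 -0.2009  0.067 ]
side: front R corner, front L, railback R
   [ 0.4643 -0.1471  0.045 ]
   [0.546  0.2585 0.045 ]
   [ 0.6798 -0.187   0.067 ]
   [0.7753 0.2138 0.067 ]
tile
   [0.7028 0.0134 0.057 ]
   [ 0.684  -0.0881  0.057 ]
   [ 0.5877 -0.0671  0.057 ]
   [0.6065 0.0322 0.057 ]
[ 0.6452 -0.0274  0.057 ]
tile side
   [ 0.6834 -0.084   0.057 ]
   [ 0.5872 -0.0654  0.057 ]
   [0.6068 0.0423 0.057 ]
   [0.6991 0.0225 0.057 ]
[ 0.6441 -0.0211  0.057 ]
handle front, rear
   [ 0.4767 -0.3722  0.077 ]
   [ 0.3516 -0.3721  0.077 ]
handle side front, rear
   [ 0.4731 -0.3783  0.067 ]
   [ 0.3504 -0.3877  0.067 ]
blade top
   [ 0.6238 -0.3365  0.012 ]
   [ 0.626  -0.4165  0.012 ]
   [ 0.525  -0.4159  0.012 ]
   [ 0.5229 -0.3381  0.012 ]
rest
   [ 0.6431 -0.328   0.01  ]
   [ 0.6459 -0.4294  0.01  ]
   [ 0.3435 -0.3299  0.01  ]
rest side
   [ 0.6387 -0.4327  0.01  ]
   [ 0.6415 -0.3298  0.01  ]
   [ 0.343  -0.3257  0.01  ]
prop top
   [ 0.5894 -0.4809  0.1   ]
   [ 0.5878 -0.5158  0.1   ]
```

The tile lies 18 mm short of the rail. I'll slide the blade in from the front and roll the spatula about its long axis, so the tile flips toward +y. I'll grasp the handle on its 45° flats, leaning toward -y, so that the roll runs from +45° to about -60°.

Request:
{"fn": "apply_moves", "kwargs": {"plan": [[0.052,-0.007,0,0,0,0,-1],[0.052,-0.007,0,0,0,0,-1],[0.052,-0.007,0,0,0,0,-1],[0.052,-0.007,0,0,0,0,-1],[0,0,0,0,0,0.137,-1],[0,0,0,0,0,0.137,-1],[0,0,0,0,0,0.137,-1],[0,0,0,0,0,0,-1]]}}

```text
t: 1.1
tcp_pos: [0.429, -0.4639, 0.2308]
tool_rot: [1.0, 0.001, -0.0, -0.0]
force: [0.4, 0.5, -1.1]
finger_gap: 1.002
gripper_force: 0.0
```

Run:
```python
from h import *
s=sense();print(s["t"],s["q"],s["tcp_pos"],s["tool_rot"]);open("log","a").write(repr([list(map(float,s[k])) for k in("q","tcp_pos","tool_rot")])+"\n")
```

```text
1.1 [-1.00101387e+00  5.37892131e-01  1.41423952e+00 -4.57632460e-05
  1.19060704e+00  5.68217834e-01] [ 0.42899512 -0.4638704   0.23078983] [ 9.99999523e-01  7.90814156e-04 -3.26631439e-04 -4.71286673e-04]
```

Request:
{"fn": "apply_moves", "kwargs": {"plan": [[0,0,0,0.157,0,0,-1],[0,0,0,0.157,0,0,-1],[0,0,0,0.157,0,0,-1],[0,0,0,0.157,0,0,-1],[0,0,0,0.157,0,0,-1],[0,0,0,0,0,0,-0.1]]}}

```text
t: 1.85
tcp_pos: [0.4279, -0.4652, 0.2273]
tool_rot: [0.923, -0.001, -0.0, -0.384]
force: [-0.3, 0.1, -0.0]
finger_gap: 0.821
gripper_force: 0.0
```

Run:
```python
from h import *
s=sense();print(s["t"],s["q"],s["tcp_pos"],s["tool_rot"],s["finger_gap"]);open("log","a").write(repr([list(map(float,s[k])) for k in("q","tcp_pos","tool_rot")])+"\n")
```

```text
1.85 [-1.14539754  0.8656016   0.98793808  0.32889163  2.00854476  0.45474812] [ 0.42791691 -0.46520401  0.22734768] [ 9.23271966e-01 -8.73407105e-04 -4.79804631e-04 -3.84145655e-01] 0.8209393563111806
```

```bash
cat >> h.py <<'E'
def rot(q):
    return Ro.from_euler('ZYZYZ',[q[0],q[1]+q[2],q[3],q[4],q[5]])
E
python3 - <<'E'
from h import *
L=[eval(l) for l in open("log")]
L.insert(0,[[-1.33848676e+00,5.28418417e-01,1.43375759e+00,1.2e-05,1.18144664e+00,-1.78532735e-01],[.24947335,-.57234412,.23040899],[.978975157,.203976988,-2e-5,-1.01479e-3]])
A=[];b=[]
for q,p,r in L:
    R=rot(q);T=Ro.from_quat(r)
    print((R.inv()*T).as_rotvec())
    z1=Ro.from_euler('Z',q[0]);
    s2=(z1*Ro.from_euler('Y',q[1])).as_matrix();s3=(z1*Ro.from_euler('Y',q[1]+q[2])).as_matrix()
    # q4..: wrist between
    A.append(np.c_[z1.as_matrix()[:,1],[0,0,1],s2[:,2],s3[:,2],T.as_matrix()[:,2]]);b.append(p)
x,res,rk,sv=np.linalg.lstsq(np.vstack(A),np.hstack(b),rcond=None);print("d,h,L2,L3,L6",x,rk,sv,np.vstack(A)@x-np.hstack(b))
E
```

```text
Traceback (most recent call last):
  File "h.py", line 10, in rot
    return Ro.from_euler('ZYZYZ',[q[0],q[1]+q[2],q[3],q[4],q[5]])
           ~~~~~~~~~~~~~^^^^^^^^^^^^^^^^^^^^^^^^^^^^^^^^^^^^^^^^^
  File "scipy/spatial/transform/_rotation.pyx", line 1413, in scipy.spatial.transform._rotation.Rotation.from_euler
ValueError: Expected axis specification to be a non-empty string of upto 3 characters, got ZYZYZ
```

```bash
sed -i "s/return Ro.from_euler.*/return Ro.from_euler('ZYZ',[q[0],q[1]+q[2],q[3]])*Ro.from_euler('YZ',[q[4],q[5]])/" h.py
cat > fit.py <<'E'
from h import *
L=[eval(l) for l in open("log")]
L.insert(0,[[-1.33848676e+00,5.28418417e-01,1.43375759e+00,1.2e-05,1.18144664e+00,-1.78532735e-01],[.24947335,-.57234412,.23040899],[.978975157,.203976988,-2e-5,-1.01479e-3]])
A=[];b=[]
for q,p,r in L:
    R=rot(q);T=Ro.from_quat(r)
    print((R.inv()*T).as_rotvec())
    z1=Ro.from_euler('Z',q[0]);
    s2=(z1*Ro.from_euler('Y',q[1])).as_matrix();s3=(z1*Ro.from_euler('Y',q[1]+q[2])).as_matrix()
    A.append(np.c_[z1.as_matrix()[:,1],[0,0,1],s2[:,2],s3[:,2],T.as_matrix()[:,2]]);b.append(p)
x,res,rk,sv=np.linalg.lstsq(np.vstack(A),np.hstack(b),rcond=None);print("d,h,L2,L3,L6",x,rk,sv,np.vstack(A)@x-np.hstack(b))
E
python3 fit.py
```

```text
[-3.22312861e-06  2.14131243e-06  1.57079662e+00]
[-2.28866921e-16  1.64620405e-16  1.57079633e+00]
[-1.26506025e-16 -1.23314773e-16  1.57079633e+00]
d,h,L2,L3,L6 [0.11261585 0.14458959 0.58005071 0.35112649 0.280125  ] 5 [2.86232821 1.89348184 1.73604899 0.44139944 0.11447349] [ 0.00204392 -0.00161837  0.00104903  0.00176618  0.00023987  0.00114169
 -0.00396496  0.00091742 -0.00219071]
```

```bash
sed -i 's/T.as_matrix()\[:,2\]\]/T.as_matrix()[:,2],(z1*Ro.from_euler("YZ",[q[1]+q[2],q[3]])).as_matrix()[:,0]]/' fit.py; python3 fit.py|tail -4; sed 's/\]).as_matrix()\[:,0\]\]/]).as_matrix()[:,1]]/' fit.py>fit2.py; python3 fit2.py|tail -4
```

```text
[-1.26506025e-16 -1.23314773e-16  1.57079633e+00]
d,h,L2,L3,L6 [0.11098868 0.17685329 0.56340213 0.3677582  0.27233576 0.02216974] 6 [3.32315911 1.89773111 1.73757163 0.5185349  0.24342982 0.08909796] [ 1.24304954e-04 -5.71441981e-04 -1.13608973e-04 -3.24266858e-04
  4.85194761e-04  1.30054386e-04  2.06043275e-05  7.57903021e-06
 -1.64454129e-05]
[-1.26506025e-16 -1.23314773e-16  1.57079633e+00]
d,h,L2,L3,L6 [0.11098868 0.17685329 0.56340213 0.3677582  0.27233576 0.02216974] 6 [3.32315911 1.89773111 1.73757163 0.5185349  0.24342982 0.08909796] [ 1.24304954e-04 -5.71441981e-04 -1.13608973e-04 -3.24266858e-04
  4.85194761e-04  1.30054386e-04  2.06043275e-05  7.57903021e-06
 -1.64454129e-05]
```

```bash
cat >> h.py <<'E'
from scipy.optimize import least_squares
PAR=[0.11098868,0.17685329,0.56340213,0.3677582,0.27233576,0.02216974]
LO=np.array([-3.08,-.75,.22,-1.43,0,-2.85]);HI=np.array([3.08,2.2,2.44,4.57,2.65,2.85])
def fk(q):
    d,h,l2,l3,l6,e=PAR;z1=Ro.from_euler('Z',q[0]);T=rot(q)*Ro.from_euler('Z',np.pi/2)
    return z1.apply([0,d,h])+z1.apply(Ro.from_euler('Y',q[1]).apply([0,0,l2]))+(z1*Ro.from_euler('Y',q[1]+q[2])).apply([0,0,l3])+(z1*Ro.from_euler('YZ',[q[1]+q[2],q[3]])).apply([e,0,0])+T.apply([0,0,l6]),T
def ik(p,T,q0):
    f=lambda q:np.r_[(fk(q)[0]-p)*5,(T.inv()*fk(q)[1]).as_rotvec()]
    r=least_squares(f,np.clip(q0,LO+1e-3,HI-1e-3),bounds=(LO,HI));return r.x,np.abs(r.fun).max()
E
cat > chk.py <<'E'
from h import *
np.set_printoptions(precision=2,suppress=True)
yaw=-.195;B=Ro.from_euler('Z',yaw)
tc=np.array([.6455,-.025,.045])+B.apply([.016,0,0])   # tile centre against rail, plaster
for tilt in (.785,1.57,0):
  ST=Ro.from_euler('X',np.pi+tilt);
  q=np.array([-.2,.6,1.3,.3,1.5,0])
  print("tilt",tilt)
  for roll in range(0,121,20):
    r=-np.radians(roll);S=B*Ro.from_euler('X',r)
    piv=tc+B.apply([0,.04,0])     # left blade edge
    g=piv+S.apply([-.145,-.04,.055]);p=g+S.apply([-.015,0,0])+(S*ST).apply([0,0,.019])
    q,e=ik(p,S*ST,q);print(roll,p,q,round(e,3))
E
python3 chk.py
```

```text
tilt 0.785
0 [0.51 0.02 0.09] [-0.61  0.66  2.06  0.87  1.01  0.46] 0.0
20 [0.51 0.03 0.09] [-0.42  0.55  2.02  0.62  0.78  0.85] 0.0
40 [0.51 0.05 0.09] [-0.18  0.52  1.94  0.14  0.68  1.48] 0.0
60 [0.52 0.06 0.09] [ 0.06  0.59  1.84 -0.36  0.81  2.08] 0.0
80 [0.52 0.08 0.08] [ 0.23  0.72  1.75 -0.64  1.06  2.43] 0.0
100 [0.52 0.09 0.06] [ 0.35  0.89  1.65 -0.81  1.34  2.62] 0.0
120 [0.52 0.09 0.05] [ 0.41  1.07  1.56 -0.92  1.61  2.73] 0.0
tilt 1.57
0 [0.51 0.02 0.1 ] [-0.75  1.03  2.03  1.02  1.61  0.07] 0.0
20 [0.51 0.04 0.1 ] [-0.68  0.83  2.07  1.02  1.34  0.21] 0.0
40 [0.52 0.06 0.1 ] [-0.56  0.67  2.08  0.96  1.06  0.43] 0.0
60 [0.52 0.08 0.09] [-0.37  0.57  2.03  0.76  0.8   0.78] 0.0
80 [0.52 0.09 0.08] [-0.14  0.56  1.95  0.29  0.64  1.39] 0.0
100 [0.52 0.1  0.06] [ 0.07  0.64  1.85 -0.26  0.72  2.04] 0.0
120 [0.52 0.1  0.04] [ 0.24  0.77  1.76 -0.6   0.94  2.44] 0.0
tilt 0
0 [0.5  0.   0.08] [-0.22  0.54  1.96 -0.    0.64  1.55] 0.0
20 [0.51 0.02 0.09] [ 0.02  0.58  1.88 -0.48  0.81  2.14] 0.0
40 [0.51 0.03 0.1 ] [ 0.2   0.7   1.78 -0.73  1.1   2.45] 0.0
60 [0.51 0.05 0.1 ] [ 0.32  0.86  1.69 -0.87  1.4   2.62] 0.0
80 [0.52 0.07 0.09] [ 0.39  1.03  1.6  -0.97  1.68  2.72] 0.0
100 [0.52 0.08 0.08] [ 0.41  1.21  1.52 -1.07  1.96  2.78] 0.0
120 [0.52 0.09 0.06] [ 0.38  1.38  1.48 -1.16  2.23  2.84] 0.0
```

Request:
{"fn": "apply_moves", "kwargs": {"plan": [[0.0005,0.017,0.036,0,0,0,-0.1],[0.0005,0.017,0.036,0,0,0,-0.1],[0.0005,0.017,0.036,0,0,0,-0.1],[0,0,0,0,0,0,-0.1]]}}

```text
t: 2.35
tcp_pos: [0.4301, -0.421, 0.1179]
tool_rot: [0.923, 0.001, -0.001, -0.384]
force: [0.3, 0.4, 0.4]
finger_gap: 0.552
gripper_force: 0.0
```

Run:
```python
from h import *
import cv2
s=sense();print(s["tcp_pos"],s["finger_gap"])
a=snapshot("side")[60:220,270:430,::-1];b=snapshot("top")[150:310,380:540,::-1]
f=lambda i:cv2.resize(i,(400,400),interpolation=cv2.INTER_CUBIC)
cv2.imwrite("pics/g1.png",np.hstack([f(a),f(b)]))
```

```text
[ 0.43013209 -0.42096918  0.11786439] 0.5520686579158347
```

View pics/g1.png

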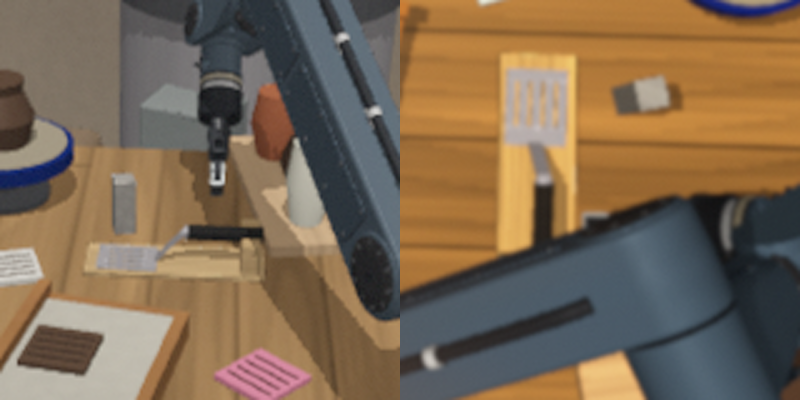

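The fingers stand clear and line up with the handle (side (218,185), handle (225,233)). Going in and closing.

Request:
{"fn": "apply_moves", "kwargs": {"plan": [[0,0.0019,0.0294,0,0,0,-0.1],[0,0.0019,0.0294,0,0,0,-0.1],[0,0.0019,0.0294,0,0,0,-0.1],[0,0,0,0,0,0,-0.1],[0,0,0,0,0,0,0.2]], "force": 30}}

```text
t: 3.08
tcp_pos: [0.4315, -0.368, 0.0542]
tool_rot: [0.925, 0.0, 0.001, -0.38]
force: [0.1, -0.2, 0.0]
finger_gap: 0.405
gripper_force: 0.0
```

Request:
{"fn": "apply_moves", "kwargs": {"plan": [[0,0,0,0,0,0,0.4],[0,0,0,0,0,0,0.6],[0,0,0,0,0,0,0.8],[0,0,0,0,0,0,1],[0,0,0,0,0,0,1]]}}

```text
t: 3.7
tcp_pos: [0.4315, -0.3662, 0.0566]
tool_rot: [0.924, -0.0, 0.002, -0.384]
force: [1.1, 2.0, 10.1]
finger_gap: 0.274
gripper_force: 30.3
```

Request:
{"fn": "apply_moves", "kwargs": {"plan": [[0,0,0,0,0,0,1],[0,0,0,0,0,0,1]], "force": 110}}

```text
t: 3.95
tcp_pos: [0.4316, -0.3665, 0.0568]
tool_rot: [0.924, 0.0, 0.002, -0.383]
force: [-0.5, 0.5, 10.7]
finger_gap: 0.255
gripper_force: 108.1
```

```bash
cat >> h.py <<'E'
# spatula (handle_grip) pose in the tool frame
RG=Ro.from_quat([.924,0,.002,-.383]);RTS=RG.inv();PTS=np.array([.0134,.001,-.0125])
C=np.array([.622,.025,.045]);YAW=-.195;B=Ro.from_euler('Z',YAW)
def brd(p): return B.inv().apply(np.asarray(p)-C)
def now():
    s=sense();T=Ro.from_quat(s["tool_rot"]);return s,s["tcp_pos"],T
def spat(tcp,T): return tcp+T.apply(PTS),T*RTS
def tool(H,S): T=S*RTS.inv();return H-T.apply(PTS),T
def rows(H,S,n,start=None):
    s,p,T=now()
    if start: p,T=tool(*start)
    p1,T1=tool(H,S);rel=T.inv()*T1;v=rel.as_rotvec()/n;t=T.inv().apply(p1-p)
    M=sum(Ro.from_rotvec(v*k).as_matrix() for k in range(n))
    print(n,"rows:",np.round(np.r_[np.linalg.solve(M,t),v],4).tolist())
def rep():
    s,p,T=now();H,S=spat(p,T);e=(B.inv()*S).as_euler('ZYX')
    print("t",round(s["t"],2),"H brd",np.round(brd(H),4),"yaw,pitch,roll",np.round(e,3),"F",np.round(s["force"],2),"M",np.round(s["ft_torque"],2),"grip",round(s["gripper_force"]),"gap",round(s["finger_gap"],3));return H,S
E
python3 - <<'E'
from h import *
H,S=rep();print(H)
rows(H+[0,0,.13],S,4)
st=(H+[0,0,.13],S)
# tip wanted at board (-40,-45-2): H x = -40-180 + pitch effect
Ht=C+B.apply([-.208,-.048,.118]);St=B*Ro.from_euler('Y',.2)
rows(Ht+[0,0,.05],St,12,st)
print("cup",ray("top",(195,213),.11),"jar",ray("top",(150,179),.1), "tile brd",brd([.645,-.025,.045]))
E
```

```text
t 3.95 H brd [-0.096  -0.4278  0.02  ] yaw,pitch,roll [0.195 0.001 0.001] F [-0.5   0.49 10.73] M [ 1.09  0.14 -0.11] grip 108 gap 0.255
[ 0.44491573 -0.37610639  0.06497026]
4 rows: [0.0001, -0.023, -0.0229, -0.0, 0.0, 0.0]
12 rows: [-0.0061, -0.0239, 0.0224, 0.0015, -0.0002, 0.0232]
cup [0.48594695 0.37472412 0.11      ] jar [0.58659988 0.51909006 0.1       ] tile brd [ 0.03225242 -0.04459575  0.        ]
```

Run:
```python
from h import *
St=B*Ro.from_euler('Y',.2)
# tip height for pitch .2, b=0/.15, H z above plaster
for b in(0,.15):
  print(b,St.apply([.08+.1*np.cos(b),0,-.055+.1*np.sin(b)])[2])
```

```text
0 -0.08966414132437932
0.15 -0.07479512517194102
```

Request:
{"fn": "apply_moves", "kwargs": {"plan": [[0,-0.012,-0.012,0,0,0,1],[0,-0.026,-0.026,0,0,0,1],[0,-0.027,-0.027,0,0,0,1],[0,-0.027,-0.027,0,0,0,1],[0,0,0,0,0,0,1]]}}

```text
t: 4.58
tcp_pos: [0.4317, -0.3682, 0.1861]
tool_rot: [0.926, 0.001, 0.002, -0.378]
force: [0.1, -0.7, -2.5]
finger_gap: 0.252
gripper_force: 108.1
```

Request:
{"fn": "apply_moves", "kwargs": {"plan": [[-0.006,-0.024,0.0224,0.0015,0,0.0232,1],[-0.006,-0.024,0.0224,0.0015,0,0.0232,1],[-0.006,-0.024,0.0224,0.0015,0,0.0232,1],[-0.006,-0.024,0.0224,0.0015,0,0.0232,1],[-0.006,-0.024,0.0224,0.0015,0,0.0232,1],[-0.006,-0.024,0.0224,0.0015,0,0.0232,1],[-0.006,-0.024,0.0224,0.0015,0,0.0232,1],[-0.006,-0.024,0.0224,0.0015,0,0.0232,1]]}}

```text
t: 5.58
tcp_pos: [0.3983, -0.1006, 0.1944]
tool_rot: [0.918, -0.086, -0.036, -0.386]
force: [-0.1, -1.3, -2.4]
finger_gap: 0.251
gripper_force: 108.1
```

Request:
{"fn": "apply_moves", "kwargs": {"plan": [[-0.006,-0.024,0.0224,0.0015,0,0.0232,1],[-0.006,-0.024,0.0224,0.0015,0,0.0232,1],[-0.006,-0.024,0.0224,0.0015,0,0.0232,1],[-0.006,-0.024,0.0224,0.0015,0,0.0232,1],[0,0,0,0,0,0,1],[0,0,0,0,0,0,1]]}}

```text
t: 6.32
tcp_pos: [0.3968, 0.0312, 0.2029]
tool_rot: [0.912, -0.128, -0.053, -0.386]
force: [1.4, -0.2, -1.7]
finger_gap: 0.249
gripper_force: 108.2
```

Run:
```python
from h import *
import cv2
H,S=rep()
rows(C+B.apply([-.208,-.048,.108]),B*Ro.from_euler('Y',.2),4)
print(sense()["q"])
for i in range(2):
    a=snapshot("side")[130:270,230:410,::-1]
b=snapshot("top")[110:250,240:420,::-1]
f=lambda i:cv2.resize(i,None,fx=4,fy=4,interpolation=cv2.INTER_CUBIC)
cv2.imwrite("pics/b_side.png",f(a));cv2.imwrite("pics/b_top.png",f(b))
cv2.imwrite("pics/b.png",cv2.resize(np.vstack([a,b]),(771,1200))[:, :] if 0 else cv2.resize(np.hstack([a,b]),(800,311),interpolation=cv2.INTER_CUBIC))
for b_ in (0,.15):
  tip=H+S.apply([.08+.1*np.cos(b_),0,-.055+.1*np.sin(b_)]);print(tip,proj("side",tip),proj("top",tip),brd(tip))
```

```text
t 6.33 H brd [-0.2075 -0.0471  0.1633] yaw,pitch,roll [-0.002  0.2   -0.004] F [ 1.38 -0.2  -1.67] M [-0.51  0.03  0.05] grip 108 gap 0.249
4 rows: [0.0026, 0.0097, 0.0095, 0.0009, -0.0003, -0.0003]
[-0.68827586  0.49428933  2.00766303  0.62010332  1.27905173  0.77904416]
[ 0.57160716 -0.01356162  0.11870186] [314.30830952 186.92961167] [323.46031684 188.21111481] [-0.04196583 -0.04759523  0.07370186]
[ 0.5734481  -0.01387135  0.13357107] [313.77615083 183.22942181] [323.62942327 187.24905055] [-0.04009976 -0.04754238  0.08857107]
```

View pics/b.png

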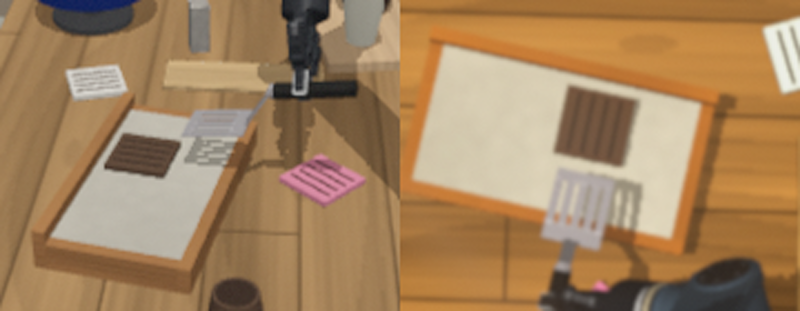

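View pics/b_top.png

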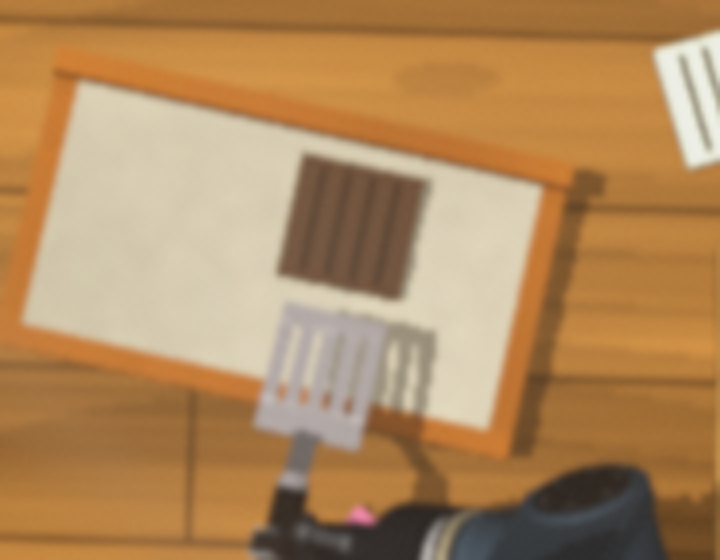

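The front edge midpoint at crop (335,311) → (323.8,187.9), which matches the model's projection (323.5,188.2), and the blade is lined up with the tile. Next I descend and feel for the plaster.

Request:
{"fn": "apply_moves", "kwargs": {"plan": [[0.0032,0.0112,0.0112,0,0,0,1],[0.0032,0.0112,0.0112,0,0,0,1],[0.0032,0.0112,0.0112,0,0,0,1],[0.0032,0.0112,0.0112,0,0,0,1],[0,0,0,0,0,0,1],[0,0,0,0,0,0,1]]}}

```text
t: 7.22
tcp_pos: [0.3964, 0.0321, 0.1387]
tool_rot: [0.911, -0.128, -0.053, -0.387]
force: [-0.0, 0.2, -0.9]
finger_gap: 0.251
gripper_force: 108.2
```

```bash
python3 -c "
from h import *
rep()"
```

```text
t 7.22 H brd [-0.208  -0.0464  0.0991] yaw,pitch,roll [-0.001  0.201 -0.002] F [-0.04  0.23 -0.86] M [-0.5   0.09 -0.04] grip 108 gap 0.251
```

Request:
{"fn": "apply_moves", "kwargs": {"plan": [[0.0002,0.0007,0.0007,0,0,0,1],[0.0002,0.0007,0.0007,0,0,0,1],[0,0,0,0,0,0,1]]}}

```text
t: 7.6
tcp_pos: [0.3965, 0.0319, 0.1369]
tool_rot: [0.912, -0.128, -0.053, -0.387]
force: [0.2, -0.5, -1.5]
finger_gap: 0.251
gripper_force: 108.2
```

Request:
{"fn": "apply_moves", "kwargs": {"plan": [[0.0002,0.0007,0.0007,0,0,0,1],[0.0002,0.0007,0.0007,0,0,0,1],[0,0,0,0,0,0,1]]}}

```text
t: 7.98
tcp_pos: [0.3963, 0.032, 0.1346]
tool_rot: [0.912, -0.128, -0.053, -0.387]
force: [0.2, -0.1, -1.5]
finger_gap: 0.25
gripper_force: 108.2
```

Request:
{"fn": "apply_moves", "kwargs": {"plan": [[0.0002,0.0007,0.0007,0,0,0,1],[0.0002,0.0007,0.0007,0,0,0,1],[0,0,0,0,0,0,1]]}}

```text
t: 8.35
tcp_pos: [0.3963, 0.032, 0.1326]
tool_rot: [0.912, -0.128, -0.053, -0.387]
force: [0.1, -0.0, -1.0]
finger_gap: 0.248
gripper_force: 108.2
```

```bash
python3 -c "
from h import *
rep()"
```

```text
t 8.35 H brd [-0.208  -0.0465  0.093 ] yaw,pitch,roll [-0.001  0.201 -0.002] F [ 0.11 -0.03 -1.03] M [-0.51  0.09 -0.03] grip 108 gap 0.248
```

Request:
{"fn": "apply_moves", "kwargs": {"plan": [[0.0002,0.0007,0.0007,0,0,0,1],[0.0001,0.00035,0.00035,0,0,0,1],[0,0,0,0,0,0,1]]}}

```text
t: 8.72
tcp_pos: [0.3964, 0.032, 0.1312]
tool_rot: [0.912, -0.128, -0.053, -0.387]
force: [-0.8, 0.5, -2.1]
finger_gap: 0.248
gripper_force: 108.2
```

```bash
cat > r.py <<'E'
from h import *
rep()
E
python3 r.py
```

```text
t 8.72 H brd [-0.208  -0.0465  0.0915] yaw,pitch,roll [-0.001  0.201 -0.002] F [-0.81  0.48 -2.15] M [-0.52  0.1  -0.  ] grip 108 gap 0.248
```

Request:
{"fn": "apply_moves", "kwargs": {"plan": [[0.0002,0.0007,0.0007,0,0,0,1],[0.0002,0.0007,0.0007,0,0,0,1],[0,0,0,0,0,0,1]]}}

```text
t: 9.1
tcp_pos: [0.3964, 0.0319, 0.1291]
tool_rot: [0.912, -0.128, -0.053, -0.387]
force: [-0.1, -0.3, -1.1]
finger_gap: 0.25
gripper_force: 108.2
```

```bash
python3 r.py
```

```text
t 9.1 H brd [-0.208  -0.0465  0.0895] yaw,pitch,roll [-0.001  0.201 -0.002] F [-0.09 -0.33 -1.07] M [-0.53  0.08 -0.04] grip 108 gap 0.25
```

Request:
{"fn": "apply_moves", "kwargs": {"plan": [[0.0002,0.0007,0.0007,0,0,0,1],[0.0002,0.0007,0.0007,0,0,0,1],[0,0,0,0,0,0,1]]}}

```text
t: 9.48
tcp_pos: [0.3963, 0.032, 0.1271]
tool_rot: [0.911, -0.128, -0.053, -0.387]
force: [0.6, 0.3, -1.8]
finger_gap: 0.252
gripper_force: 108.2
```

```bash
python3 r.py
```

```text
t 9.47 H brd [-0.208  -0.0464  0.0875] yaw,pitch,roll [-0.001  0.201 -0.002] F [ 0.61  0.31 -1.77] M [-0.42 -0.01  0.03] grip 108 gap 0.252
```

Request:
{"fn": "apply_moves", "kwargs": {"plan": [[0.0001,0.00035,0.00035,0,0,0,1],[0,0,0,0,0,0,1]]}}

```text
t: 9.72
tcp_pos: [0.3962, 0.0321, 0.1268]
tool_rot: [0.911, -0.128, -0.053, -0.387]
force: [-0.6, 0.1, -0.0]
finger_gap: 0.249
gripper_force: 108.3
```

```bash
python3 r.py; python3 r.py
```

```text
t 9.72 H brd [-0.2082 -0.0463  0.0871] yaw,pitch,roll [-0.001  0.201 -0.002] F [-0.63  0.05 -0.02] M [-0.35  0.05  0.09] grip 108 gap 0.249
t 9.72 H brd [-0.2082 -0.0463  0.0871] yaw,pitch,roll [-0.001  0.201 -0.002] F [-0.63  0.05 -0.02] M [-0.35  0.05  0.09] grip 108 gap 0.249
```

Contact with the plaster at H z ≈ 0.0875 at pitch 0.2, so the bend is small (about 0.02). I flatten the pitch to 0.10 about the tip and feel again.

```bash
cat >> h.py <<'E'
TIP=np.array([.18,0,-.055+.0022])
E
python3 - <<'E'
from h import *
s,p,T=now();H,S=spat(p,T);tip=H+S.apply(TIP);print(brd(tip))
S1=B*Ro.from_euler('Y',.10);t1=C+B.apply([-.036,-.047,brd(tip)[2]+.003]);rows(t1-S1.apply(TIP),S1,3)
E
```

```text
[-0.04234751 -0.04659728 -0.00060185]
3 rows: [0.0005, 0.0038, 0.0035, 0.0005, 0.0236, -0.0241]
```

Request:
{"fn": "apply_moves", "kwargs": {"plan": [[0.0005,0.0038,0.0035,0.0005,0.0236,-0.0241,1],[0.0005,0.0038,0.0035,0.0005,0.0236,-0.0241,1],[0.0005,0.0038,0.0035,0.0005,0.0236,-0.0241,1],[0,0,0,0,0,0,1],[0,0,0,0,0,0,1]]}}

```text
t: 10.35
tcp_pos: [0.3955, 0.0313, 0.1111]
tool_rot: [0.917, -0.109, -0.007, -0.385]
force: [-0.8, 0.3, -1.2]
finger_gap: 0.253
gripper_force: 108.2
```

```bash
cat > r.py <<'E'
from h import *
H,S=rep();print("tip",np.round(brd(H+S.apply(TIP)),4))
E
python3 r.py
```

```text
t 10.35 H brd [-0.2093 -0.0473  0.0729] yaw,pitch,roll [-0.001  0.1   -0.001] F [-0.8   0.28 -1.17] M [-0.51  0.13  0.01] grip 108 gap 0.253
tip [-0.0355 -0.0475  0.0025]
```

Request:
{"fn": "apply_moves", "kwargs": {"plan": [[0.0001,0.0007,0.0007,0,0,0,1],[0.0001,0.0007,0.0007,0,0,0,1],[0,0,0,0,0,0,1]]}}

```text
t: 10.72
tcp_pos: [0.3953, 0.0315, 0.1091]
tool_rot: [0.917, -0.109, -0.007, -0.385]
force: [0.7, -0.6, -1.6]
finger_gap: 0.247
gripper_force: 108.2
```

```bash
python3 r.py
```

```text
t 10.72 H brd [-0.2095 -0.0471  0.0709] yaw,pitch,roll [-0.     0.1   -0.001] F [ 0.73 -0.63 -1.59] M [-0.53  0.15  0.05] grip 108 gap 0.247
tip [-0.0357 -0.0472  0.0004]
```

Request:
{"fn": "apply_moves", "kwargs": {"plan": [[0.0001,0.0007,0.0007,0,0,0,1],[0,0,0,0,0,0,1]]}}

```text
t: 10.98
tcp_pos: [0.3952, 0.0316, 0.1082]
tool_rot: [0.917, -0.109, -0.007, -0.385]
force: [0.5, -0.4, -1.0]
finger_gap: 0.252
gripper_force: 108.3
```

```bash
python3 r.py
```

```text
t 10.97 H brd [-0.2097 -0.047   0.07  ] yaw,pitch,roll [ 0.   0.1 -0. ] F [ 0.52 -0.43 -0.98] M [-0.42  0.07  0.04] grip 108 gap 0.252
tip [-0.0359 -0.047  -0.0005]
```

Request:
{"fn": "apply_moves", "kwargs": {"plan": [[0.005,-0.0001,-0.0001,0,0,0,1],[0.005,-0.00035,-0.00035,0,0,0,1],[0.005,-0.00035,-0.00035,0,0,0,1],[0,0,0,0,0,0,1]]}}

```text
t: 11.48
tcp_pos: [0.4108, 0.0281, 0.1077]
tool_rot: [0.917, -0.109, -0.006, -0.384]
force: [0.9, 0.0, -1.9]
finger_gap: 0.251
gripper_force: 108.2
```

```bash
python3 r.py
```

```text
t 11.47 H brd [-0.1937 -0.0474  0.0695] yaw,pitch,roll [-0.     0.098 -0.001] F [ 0.85  0.03 -1.87] M [-0.5  -0.05 -0.03] grip 108 gap 0.251
tip [-0.0198 -0.0475 -0.0007]
```

Request:
{"fn": "apply_moves", "kwargs": {"plan": [[0.004,-0.00028,-0.00028,0,0,0,1],[0.004,-0.00028,-0.00028,0,0,0,1],[0.004,-0.00028,-0.00028,0,0,0,1],[0,0,0,0,0,0,1]]}}

```text
t: 11.98
tcp_pos: [0.422, 0.0263, 0.1079]
tool_rot: [0.917, -0.109, -0.007, -0.385]
force: [-1.5, -0.0, -0.5]
finger_gap: 0.252
gripper_force: 108.3
```

```bash
python3 r.py
```

```text
t 11.97 H brd [-0.1823 -0.0471  0.0697] yaw,pitch,roll [ 0.   0.1 -0. ] F [-1.53 -0.01 -0.55] M [-0.22  0.06  0.22] grip 108 gap 0.252
tip [-0.0085 -0.0471 -0.0007]
```

Request:
{"fn": "apply_moves", "kwargs": {"plan": [[0.005,-0.00037,-0.00037,0,0,0,1],[0.005,-0.00035,-0.00035,0,0,0,1],[0.005,-0.00035,-0.00035,0,0,0,1],[0,0,0,0,0,0,1]]}}

```text
t: 12.48
tcp_pos: [0.4374, 0.023, 0.1078]
tool_rot: [0.917, -0.109, -0.006, -0.384]
force: [-0.5, 0.8, -0.9]
finger_gap: 0.252
gripper_force: 108.2
```

```bash
cat >> r.py <<'E'
import cv2,sys
if len(sys.argv)>1:
    a=snapshot("side")[150:240,230:350,::-1];b=snapshot("top")[130:220,280:400,::-1]
    cv2.imwrite(sys.argv[1],cv2.resize(np.hstack([a,b]),(800,300),interpolation=cv2.INTER_CUBIC))
E
python3 r.py pics/ins.png
```

```text
t 12.47 H brd [-0.1667 -0.0473  0.0697] yaw,pitch,roll [-0.001  0.099 -0.001] F [-0.52  0.77 -0.86] M [-0.13  0.1   0.19] grip 108 gap 0.252
tip [ 0.0073 -0.0474 -0.0006]
```

View pics/ins.png

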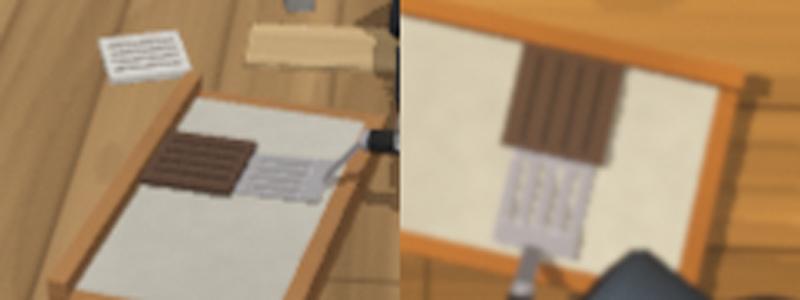

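The tile is against the rail (top view (570,50)), and the blade front meets its foot, centred at (555,155). Now the tip goes under.

Request:
{"fn": "apply_moves", "kwargs": {"plan": [[0.003,-0.00025,-0.00025,0,0,0,1],[0.003,-0.00025,-0.00025,0,0,0,1],[0,0,0,0,0,0,1]]}}

```text
t: 12.95
tcp_pos: [0.443, 0.0218, 0.108]
tool_rot: [0.917, -0.109, -0.006, -0.384]
force: [-1.1, 1.0, -0.3]
finger_gap: 0.252
gripper_force: 108.3
```

```bash
python3 r.py
```

```text
t 12.95 H brd [-0.1609 -0.0474  0.0698] yaw,pitch,roll [-0.001  0.099 -0.001] F [-1.11  1.01 -0.29] M [-0.2   0.12  0.25] grip 108 gap 0.252
tip [ 0.013  -0.0475 -0.0006]
```

Request:
{"fn": "apply_moves", "kwargs": {"plan": [[0.004,-0.00035,-0.00035,0,0,0,1],[0.004,-0.00032,-0.00032,0,0,0,1],[0,0,0,0,0,0,1]]}}

```text
t: 13.32
tcp_pos: [0.4512, 0.0201, 0.1081]
tool_rot: [0.917, -0.109, -0.006, -0.384]
force: [-0.2, 0.4, -1.4]
finger_gap: 0.248
gripper_force: 108.3
```

```bash
python3 r.py
```

```text
t 13.32 H brd [-0.1525 -0.0475  0.0699] yaw,pitch,roll [-0.001  0.098 -0.001] F [-0.2   0.4  -1.44] M [-0.31  0.05  0.16] grip 108 gap 0.248
tip [ 0.0215 -0.0476 -0.0003]
```

Request:
{"fn": "apply_moves", "kwargs": {"plan": [[0.004,-0.00035,-0.00035,0,0,0,1],[0.004,-0.00032,-0.00032,0,0,0,1],[0,0,0,0,0,0,1]]}}

```text
t: 13.7
tcp_pos: [0.4591, 0.0186, 0.1083]
tool_rot: [0.917, -0.109, -0.006, -0.384]
force: [-0.8, 0.7, -0.9]
finger_gap: 0.246
gripper_force: 108.2
```

```bash
python3 r.py
```

```text
t 13.7 H brd [-0.1445 -0.0474  0.0701] yaw,pitch,roll [-0.001  0.099 -0.001] F [-0.82  0.7  -0.9 ] M [-0.38  0.11  0.18] grip 108 gap 0.246
tip [ 0.0294 -0.0476 -0.0001]
```

Request:
{"fn": "apply_moves", "kwargs": {"plan": [[0.005,-0.00035,-0.00035,0,0,0,1],[0.005,-0.00035,-0.00035,0,0,0,1],[0.005,-0.00035,-0.00035,0,0,0,1],[0.005,-0.00035,-0.00035,0,0,0,1],[0,0,0,0,0,0,1]]}}

```text
t: 14.32
tcp_pos: [0.4792, 0.0145, 0.1083]
tool_rot: [0.917, -0.109, -0.006, -0.384]
force: [1.3, 0.4, -0.8]
finger_gap: 0.252
gripper_force: 108.2
```

```bash
python3 r.py
```

```text
t 14.32 H brd [-0.124  -0.0475  0.0702] yaw,pitch,roll [-0.001  0.098 -0.001] F [ 1.25  0.42 -0.82] M [-0.37  0.    0.07] grip 108 gap 0.252
tip [ 0.0499 -0.0478  0.    ]
```

Request:
{"fn": "apply_moves", "kwargs": {"plan": [[0.005,-0.00035,-0.00035,0,0,0,1],[0.005,-0.00035,-0.00035,0,0,0,1],[0.005,-0.00035,-0.00035,0,0,0,1],[0.005,-0.00035,-0.00035,0,0,0,1],[0,0,0,0,0,0,1]]}}

```text
t: 14.95
tcp_pos: [0.4985, 0.0108, 0.1084]
tool_rot: [0.917, -0.109, -0.006, -0.384]
force: [-0.3, -0.4, -0.6]
finger_gap: 0.251
gripper_force: 108.2
```

```bash
python3 r.py
```

```text
t 14.95 H brd [-0.1043 -0.0475  0.0703] yaw,pitch,roll [-0.001  0.099 -0.001] F [-0.34 -0.43 -0.59] M [-0.4   0.11  0.11] grip 108 gap 0.251
tip [ 0.0696 -0.0476 -0.    ]
```

Request:
{"fn": "apply_moves", "kwargs": {"plan": [[0.005,-0.00035,-0.00035,0,0,0,1],[0.005,-0.00035,-0.00035,0,0,0,1],[0.004,-0.0003,-0.0003,0,0,0,1],[0,0,0,0,0,0,1]]}}

```text
t: 15.45
tcp_pos: [0.5097, 0.0096, 0.1088]
tool_rot: [0.916, -0.108, -0.009, -0.386]
force: [-5.4, 1.5, -0.2]
finger_gap: 0.254
gripper_force: 108.4
```

```bash
python3 r.py pics/under.png
python3 - <<'E'
from h import *
H,S=rep();tip=H+S.apply(TIP)
for p in (.03,):
  S1=B*Ro.from_euler('Y',p);rows(tip+[0,0,.002]-S1.apply(TIP),S1,3)
E
```

```text
t 15.45 H brd [-0.0931 -0.0465  0.0706] yaw,pitch,roll [0.003 0.104 0.002] F [-5.4   1.47 -0.22] M [-0.1  0.6  0.6] grip 108 gap 0.254
tip [ 0.0805 -0.0459 -0.0006]
t 15.55 H brd [-0.0931 -0.0464  0.0706] yaw,pitch,roll [0.003 0.104 0.002] F [-5.35  0.11 -0.25] M [-0.08  0.65  0.57] grip 108 gap 0.253
3 rows: [-0.0011, 0.0028, 0.003, -0.0005, 0.018, -0.0168]
```

View pics/under.png

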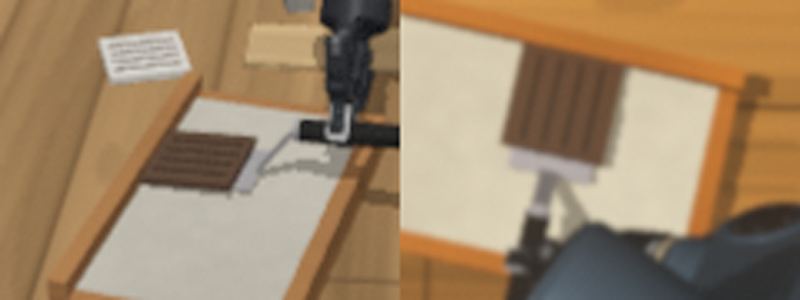

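The blade is about 75 mm under the tile (25 mm still showing at top (550,162)), and the push has risen to 5 N because the tip is wedged at the tile's far foot. I back off a little, level the blade and raise it slightly.

Request:
{"fn": "apply_moves", "kwargs": {"plan": [[-0.003,0,0,0,0,0,1],[-0.0015,0.0026,0.0028,0,0.018,-0.0168,1],[-0.0015,0.0026,0.0028,0,0.018,-0.0168,1],[-0.0012,0.0026,0.0028,0,0.018,-0.0168,1],[0,0,0,0,0,0,1]]}}

```text
t: 16.18
tcp_pos: [0.5041, 0.0097, 0.0972]
tool_rot: [0.919, -0.097, 0.028, -0.381]
force: [-0.0, -0.8, -3.8]
finger_gap: 0.25
gripper_force: 108.1
```

```bash
python3 r.py
```

```text
t 16.18 H brd [-0.0992 -0.0474  0.06  ] yaw,pitch,roll [-0.005  0.026 -0.002] F [-0.04 -0.78 -3.78] M [-0.61  0.56 -0.02] grip 108 gap 0.25
tip [ 0.0793 -0.0484  0.0024]
```

The tile's weight is now on the blade (Fz down by 2.3 N, matching moment). I pull back 5 mm, then compute the roll about the tile's left edge.

Request:
{"fn": "apply_moves", "kwargs": {"plan": [[-0.003,0,0,0,0,0,1],[-0.003,0,0,0,0,0,1],[0,0,0,0,0,0,1]]}}

```text
t: 16.55
tcp_pos: [0.4977, 0.0115, 0.0979]
tool_rot: [0.919, -0.096, 0.028, -0.382]
force: [0.3, 0.2, -4.0]
finger_gap: 0.253
gripper_force: 108.2
```

```bash
python3 r.py
python3 - <<'E'
from h import *
s,p,T=now();H,S=spat(p,T)
piv=C+B.apply([0,.003,.001]);a=-np.radians(101)
W=B*Ro.from_euler('X',a)*B.inv()
H1=piv+W.apply(H-piv)+[0,0,.006];S1=W*S
rows(H1,S1,12);q=s["q"]
Q=[q]
for k in range(1,13):
    w=B*Ro.from_euler('X',a*k/12)*B.inv();Hk=piv+w.apply(H-piv)+[0,0,.0005*k]
    q,e=ik(*tool(Hk,w*S),q);Q.append(q)
    bl=[brd(Hk+(w*S).apply([x,y,-.0528]))[2] for x in(.08,.18) for y in(-.04,.04)];print(k,round(e,4),np.round(np.diff(Q,axis=0)[-1]*8,2),"blade z min",round(min(bl),4))
print(q)
H2=H1+B.apply([0,-.03,.02]);rows(H2,S1,2,(H1,S1))
H3=C+B.apply([-.16,-.047,.2]);rows(H3,S,12,(H2,S1))
E
```

```text
t 16.55 H brd [-0.1058 -0.0469  0.0608] yaw,pitch,roll [-0.003  0.026 -0.001] F [ 0.31  0.24 -4.03] M [-0.74  0.59 -0.04] grip 108 gap 0.253
tip [ 0.0728 -0.0474  0.0033]
12 rows: [-0.0002, -0.0094, 0.0013, -0.1469, 0.0028, 0.0019]
1 0.0 [ 0.6  -1.37  1.23 -0.43 -1.09  0.78] blade z min 0.0052
2 0.0 [ 0.71 -0.38 -0.18 -0.9  -0.7   1.47] blade z min 0.0071
3 0.0 [ 0.8  -0.24 -0.25 -1.24 -0.55  1.79] blade z min 0.009
4 0.0 [ 0.86 -0.09 -0.3  -1.56 -0.31  2.08] blade z min 0.0106
5 0.0 [ 0.88  0.05 -0.33 -1.73  0.    2.2 ] blade z min 0.0121
6 0.0 [ 0.85  0.19 -0.34 -1.66  0.32  2.06] blade z min 0.0135
7 0.0 [ 0.78  0.3  -0.35 -1.41  0.58  1.74] blade z min 0.0146
8 0.0 [ 0.7   0.4  -0.35 -1.12  0.76  1.38] blade z min 0.0155
9 0.0 [ 0.6   0.48 -0.36 -0.87  0.86  1.07] blade z min 0.0162
10 0.0 [ 0.51  0.54 -0.36 -0.69  0.91  0.82] blade z min 0.0166
11 0.0 [ 0.41  0.59 -0.36 -0.56  0.93  0.64] blade z min 0.0164
12 0.0 [ 0.33  0.62 -0.35 -0.47  0.93  0.5 ] blade z min 0.016
[ 0.38183424  0.88154701  1.60496966 -0.77131017  1.40892905  2.61429106]
2 rows: [0.0004, 0.0167, 0.0068, 0.0, 0.0, 0.0]
12 rows: [-0.0045, 0.0087, -0.0115, 0.1469, -0.0028, -0.0019]
```

Request:
{"fn": "apply_moves", "kwargs": {"plan": [[-0.0002,-0.009,0.0012,-0.14,0.0027,0.0018,1],[-0.0002,-0.009,0.0012,-0.14,0.0027,0.0018,1],[-0.0002,-0.009,0.0012,-0.14,0.0027,0.0018,1],[-0.0002,-0.009,0.0012,-0.14,0.0027,0.0018,1],[-0.0002,-0.009,0.0012,-0.14,0.0027,0.0018,1],[-0.0002,-0.009,0.0012,-0.14,0.0027,0.0018,1],[-0.0002,-0.009,0.0012,-0.14,0.0027,0.0018,1],[-0.0002,-0.009,0.0012,-0.14,0.0027,0.0018,1]]}}

```text
t: 17.55
tcp_pos: [0.5104, 0.079, 0.11]
tool_rot: [0.98, -0.107, -0.021, 0.167]
force: [-1.4, -0.4, -2.0]
finger_gap: 0.25
gripper_force: 108.4
```

Request:
{"fn": "apply_moves", "kwargs": {"plan": [[-0.0002,-0.009,0.0012,-0.14,0.0027,0.0018,1],[-0.0002,-0.009,0.0012,-0.14,0.0027,0.0018,1],[-0.0002,-0.009,0.0012,-0.14,0.0027,0.0018,1],[-0.0002,-0.009,0.0012,-0.14,0.0027,0.0018,1],[-0.0002,-0.009,0.0012,-0.12,0.0027,0.0018,1],[0,0,0,0,0,0,1],[0,0,0,0,0,0,1]]}}

```text
t: 18.42
tcp_pos: [0.5168, 0.1102, 0.0793]
tool_rot: [0.869, -0.097, -0.048, 0.483]
force: [-0.5, 0.5, -1.3]
finger_gap: 0.248
gripper_force: 108.6
```

```bash
python3 r.py pics/flip.png
python3 - <<'E'
from h import *
s,p,T=now();H,S=spat(p,T);H2=H+B.apply([0,-.03,.02]);rows(H2,S,2)
S0=B*Ro.from_euler('Y',.03);H3=C+B.apply([-.16,-.047,.2]);rows(H3,S0,14,(H2,S))
E
```

```text
t 18.43 H brd [-0.1062  0.073   0.0419] yaw,pitch,roll [-0.025 -0.01  -1.799] F [-0.51  0.55 -1.31] M [ 0.62 -0.07  0.03] grip 109 gap 0.248
tip [0.0723 0.017  0.0556]
2 rows: [0.0005, 0.0164, 0.0074, 0.0, 0.0, 0.0]
14 rows: [-0.0039, 0.0077, -0.01, 0.1285, -0.0029, -0.002]
```

View pics/flip.png

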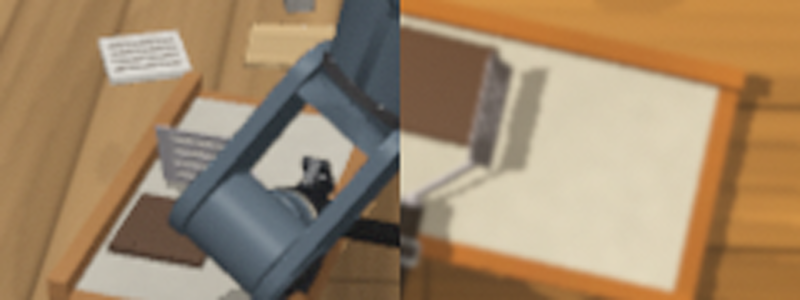

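The tile lies turned over, plain face up, at side (155,230), and the blade stands clear of it. Retreating and unrolling.

Request:
{"fn": "apply_moves", "kwargs": {"plan": [[0.0005,0.0164,0.0074,0,0,0,1],[0.0005,0.0164,0.0074,0,0,0,1],[-0.0039,0.0077,-0.01,0.1285,-0.0029,-0.002,1],[-0.0039,0.0077,-0.01,0.1285,-0.0029,-0.002,1],[-0.0039,0.0077,-0.01,0.1285,-0.0029,-0.002,1],[-0.0039,0.0077,-0.01,0.1285,-0.0029,-0.002,1],[-0.0039,0.0077,-0.01,0.1285,-0.0029,-0.002,1],[-0.0039,0.0077,-0.01,0.1285,-0.0029,-0.002,1]]}}

```text
t: 19.52
tcp_pos: [0.4877, 0.0876, 0.1745]
tool_rot: [0.987, -0.107, -0.018, 0.119]
force: [0.2, -0.2, -1.4]
finger_gap: 0.251
gripper_force: 108.5
```

Request:
{"fn": "apply_moves", "kwargs": {"plan": [[-0.0039,0.0077,-0.01,0.1285,-0.0029,-0.002,1],[-0.0039,0.0077,-0.01,0.1285,-0.0029,-0.002,1],[-0.0039,0.0077,-0.01,0.1285,-0.0029,-0.002,1],[-0.0039,0.0077,-0.01,0.1285,-0.0029,-0.002,1],[-0.0039,0.0077,-0.01,0.1285,-0.0029,-0.002,1],[-0.0039,0.0077,-0.01,0.1285,-0.0029,-0.002,1],[-0.0039,0.0077,-0.01,0.1285,-0.0029,-0.002,1],[-0.0039,0.0077,-0.01,0.1285,-0.0029,-0.002,1]]}}

```text
t: 20.52
tcp_pos: [0.4428, 0.0222, 0.2374]
tool_rot: [0.919, -0.095, 0.026, -0.382]
force: [0.7, 0.4, -1.6]
finger_gap: 0.249
gripper_force: 108.6
```

```bash
python3 r.py
python3 - <<'E'
from h import *
s,p,T=now();H,S=spat(p,T);I=Ro.identity()
Hr=np.array([.445,-.377,.065]);rows(Hr+[0,0,.13],I,12)
rows(Hr+[0,0,.02],I,4,(Hr+[0,0,.13],I))
q=s["q"]
for k in (3,6,9,12):
  q,e=ik(*tool(H+(Hr+[0,0,.13]-H)*k/12,I),q);print(e,q)
E
```

```text
t 20.52 H brd [-0.1616 -0.047   0.2002] yaw,pitch,roll [0.    0.029 0.   ] F [ 0.69  0.43 -1.59] M [-0.54  0.17  0.01] grip 109 gap 0.249
tip [ 0.0167 -0.047   0.1421]
12 rows: [0.0026, 0.0259, -0.02, -0.0002, -0.0097, -0.0132]
4 rows: [-0.0001, 0.0195, 0.0194, 0.0, 0.0, 0.0]
1.2163260223564e-13 [-0.7922078   0.45119215  1.87845228  0.52736833  1.44775284  0.53716812]
3.4457159348022515e-11 [-0.91343549  0.54180519  1.74023745  0.45062365  1.53197037  0.47995129]
4.546860110643536e-10 [-1.00869866  0.64584913  1.56097463  0.39072724  1.63098845  0.44268598]
1.3877787807814457e-15 [-1.08388305  0.7644138   1.3373904   0.34672171  1.75152383  0.42182942]
```

Request:
{"fn": "apply_moves", "kwargs": {"plan": [[0.0026,0.0259,-0.02,-0.0002,-0.0097,-0.0132,1],[0.0026,0.0259,-0.02,-0.0002,-0.0097,-0.0132,1],[0.0026,0.0259,-0.02,-0.0002,-0.0097,-0.0132,1],[0.0026,0.0259,-0.02,-0.0002,-0.0097,-0.0132,1],[0.0026,0.0259,-0.02,-0.0002,-0.0097,-0.0132,1],[0.0026,0.0259,-0.02,-0.0002,-0.0097,-0.0132,1],[0.0026,0.0259,-0.02,-0.0002,-0.0097,-0.0132,1],[0.0026,0.0259,-0.02,-0.0002,-0.0097,-0.0132,1]]}}

```text
t: 21.52
tcp_pos: [0.4265, -0.2379, 0.2033]
tool_rot: [0.924, -0.032, 0.008, -0.382]
force: [-0.1, -0.3, -1.3]
finger_gap: 0.251
gripper_force: 108.6
```

Request:
{"fn": "apply_moves", "kwargs": {"plan": [[0.0026,0.0259,-0.02,-0.0002,-0.0097,-0.0132,1],[0.0026,0.0259,-0.02,-0.0002,-0.0097,-0.0132,1],[0.0026,0.0259,-0.02,-0.0002,-0.0097,-0.0132,1],[0.0026,0.0259,-0.02,-0.0002,-0.0097,-0.0132,1],[0,0.0195,0.0195,0,0,0,1],[0,0.0195,0.0195,0,0,0,1],[0,0,0,0,0,0,1],[0,0,0,0,0,0,1]]}}

```text
t: 22.52
tcp_pos: [0.4329, -0.3671, 0.1322]
tool_rot: [0.924, -0.0, 0.001, -0.382]
force: [0.2, -0.7, -0.6]
finger_gap: 0.25
gripper_force: 108.6
```

```bash
cat > f.py <<'E'
from h import *
H,S=rep();print(H,S.as_euler('ZYX'));I=Ro.identity()
Hr=np.array([.445,-.377,.065]);rows(Hr+[0,0,.012],I,4);rows(Hr,I,4)
E
python3 f.py
```

```text
t 22.52 H brd [-0.0946 -0.4281  0.0954] yaw,pitch,roll [ 0.195  0.001 -0.003] F [ 0.2  -0.68 -0.57] M [-0.52  0.06 -0.04] grip 109 gap 0.25
[ 0.44626607 -0.37669735  0.14036755] [-0.00019703  0.00143975 -0.00265981]
4 rows: [-0.0004, 0.0112, 0.0112, 0.0007, 0.0002, -0.0003]
4 rows: [-0.0004, 0.0134, 0.0133, 0.0007, 0.0002, -0.0003]
```

Request:
{"fn": "apply_moves", "kwargs": {"plan": [[0,0.0102,0.0102,0,0,0,1],[0,0.0102,0.0102,0,0,0,1],[0,0.0102,0.0102,0,0,0,1],[0,0.0102,0.0102,0,0,0,1],[0,0.0102,0.0102,0,0,0,1],[0,0,0,0,0,0,1],[0,0,0,0,0,0,1]]}}

```text
t: 23.4
tcp_pos: [0.4335, -0.3667, 0.0582]
tool_rot: [0.924, -0.0, 0.001, -0.382]
force: [-1.6, -0.2, -0.6]
finger_gap: 0.25
gripper_force: 108.8
```

```bash
python3 f.py
```

```text
t 23.4 H brd [-0.094  -0.4276  0.0214] yaw,pitch,roll [ 0.195  0.002 -0.001] F [-1.64 -0.16 -0.61] M [-0.57  0.15 -0.01] grip 109 gap 0.25
[ 0.44691472 -0.37623024  0.06639892] [ 0.0004228   0.00185057 -0.00141414]
4 rows: [-0.0005, -0.0017, -0.002, 0.0004, 0.0004, -0.0003]
4 rows: [-0.0005, 0.0004, 0.0001, 0.0004, 0.0004, -0.0003]
```

Request:
{"fn": "apply_moves", "kwargs": {"plan": [[0,0.001,0.001,0,0,0,1],[0,0.0007,0.0007,0,0,0,1],[0,0,0,0,0,0,1]]}}

```text
t: 23.78
tcp_pos: [0.4336, -0.3667, 0.0569]
tool_rot: [0.924, -0.0, 0.001, -0.382]
force: [-0.6, -0.3, 2.8]
finger_gap: 0.252
gripper_force: 109.0
```

```bash
python3 f.py
```

```text
t 23.77 H brd [-0.0939 -0.4276  0.0201] yaw,pitch,roll [ 0.195  0.001 -0.001] F [-0.6  -0.29  2.76] M [-0.11  0.14  0.06] grip 109 gap 0.252
[ 0.44700317 -0.37628327  0.06510462] [ 0.00045482  0.00123579 -0.00119717]
4 rows: [-0.0005, -0.002, -0.0022, 0.0003, 0.0003, -0.0001]
4 rows: [-0.0005, 0.0001, -0.0001, 0.0003, 0.0003, -0.0001]
```

Seated at the same height as found. Releasing and backing out.

Request:
{"fn": "apply_moves", "kwargs": {"plan": [[0,0,0,0,0,0,0.4],[0,0,0,0,0,0,0.2],[0,0,0,0,0,0,0],[0,0,0,0,0,0,-0.1],[0,0,0,0,0,0,-0.1]], "force": 30}}

```text
t: 24.4
tcp_pos: [0.4336, -0.3668, 0.0563]
tool_rot: [0.924, -0.0, 0.001, -0.382]
force: [-0.4, -0.1, 1.0]
finger_gap: 0.552
gripper_force: 0.0
```

Request:
{"fn": "apply_moves", "kwargs": {"plan": [[0,0,-0.01,0,0,0,-0.1],[0,0,-0.02,0,0,0,-0.1],[0,0,-0.03,0,0,0,-0.1],[0,0,-0.04,0,0,0,-0.1],[0,-0.04,-0.04,0,0,0,-0.1],[0,-0.04,-0.04,0,0,0,-0.1],[0,0,0,0,0,0,-0.1]]}}

```text
t: 25.28
tcp_pos: [0.4341, -0.4398, 0.2459]
tool_rot: [0.926, 0.001, 0.004, -0.377]
force: [-0.1, -0.1, 0.5]
finger_gap: 0.548
gripper_force: 0.0
```

Run:
```python
from h import *
import cv2
print(sense()["tcp_pos"])
a=snapshot("side")[115:265,235:395,::-1];b=snapshot("top")[110:260,290:450,::-1]
cv2.imwrite("pics/end.png",cv2.resize(np.hstack([a,b]),(800,375),interpolation=cv2.INTER_CUBIC))
```

```text
[ 0.43414372 -0.43982082  0.2459011 ]
```

View pics/end.png

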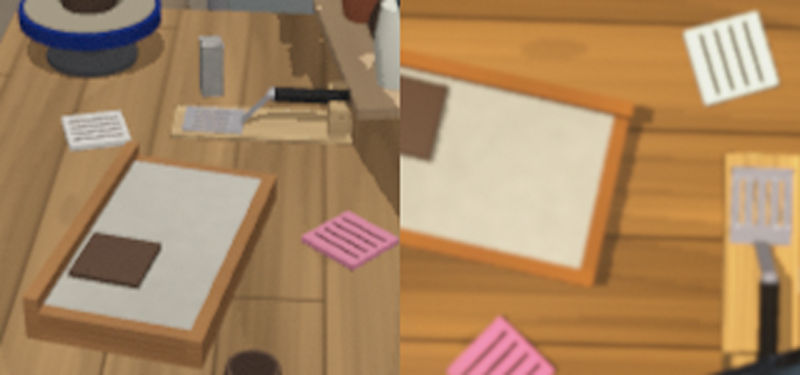

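The tile lies face up on the plaster (side (115,260)), and the spatula is back on its rest, level. I check the tile's y against the limit before handing in.

Run:
```python
from h import *
b=brd(ray("side",(235+115/2.5,115+260/2.5),.057));print(b)
if abs(b[1])<.15: print(sign_off())
```

```text
[0.03782651 0.08617095 0.012     ]
the job is handed in; nothing more can be done
None
```

The job is handed in: the tile lies flat and bevelled face up on the board, about 86 mm to the left of the middle, and the spatula is back on its rest with the gripper clear. It took about 25 s of the 72 s allowed.

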